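# Back off the ratchet clamp

## Robot

A 7-joint arm with a two-finger parallel gripper is mounted at the origin on a cart in front of the work surface, level with it; the furniture and walls round the work are solid. World frame = base frame: x ahead of the robot, y to its left, z up, the work surface at z = 0. Lengths are in m, angles in rad, forces in N, time in s.
With the tool pointing down it reaches from about 0.425 to 0.95 m from the base axis. Payload 4.7 kg.
Tool frame: the origin (TCP) lies on the centre line of the jaws, within the pads' length; the fingertips stand robot.nose_length ahead of it and the grasp point (between the pads) lies 8 mm behind it (robot.nose_length is the distance from the TCP to the fingertips, in m); z points along the fingers, y is the line along which they close (so a half turn about z gives the same grasp; the last joint's range is limited). The gripper opens to 85 mm and grips with 20 to 120 N. Pads are 22 mm wide; open, the fingers measure 114 mm over their backs; the gripper's body (76 mm by 85 mm) begins 54 mm behind the grasp point. The pads swing forward as they close: fully open they stand 13 mm farther back than shut.
Start: joints at [-1.267, 0.469, -0.049, 1.532, 0.024, 1.141, -0.082], TCP at [0.22, 0.638, 0.242] pointing down, gripper open.
Joint ranges: [-2.59, 2.59], [-0.33, 1.99], [-1.39, 1.29], [0.1, 2.45], [-1.04, 4.18], [0.21, 1.99], [-2.66, 2.66]. Speed limits (rad/s): [2.57, 2.57, 3.14, 3.14, 3.14, 3.14, 3.14].

## Interface

Orientations are given as [roll, pitch, yaw] about the fixed x, y, z axes, in that order (R = Rz(yaw) Ry(pitch) Rx(roll)).
In Python, from plant import robot gives the robot as it stands. Calls block until the motion is done:
- robot.goto(position, orientation): joint-space move of the TCP to a pose.
- robot.move_straight(position, vel=0.15, attitude=None, contact_N=None): straight line of the TCP; attitude=None keeps the orientation; vel is the mean speed in m/s. With contact_N (N) it stops when the force on the tool has changed by that much, and returns True; else False.
- robot.move_joints(angles): joint-space move.
- robot.grip(opening, strength=None): opening from 0.0 (shut) to 1.0 (fully open); strength is the grip in N (None keeps the last); returns when the fingers have stopped.
- robot.sleep(seconds).
- robot.inverse_kinematics(position, orientation): joint angles nearest the present ones, or None.
- robot.sense(): the state.
- robot.grab_frame(name): name is "side" or "top"; returns a dict with "image" (420x560x3 uint8, red, green, blue), "range_z" (420x560 float32, m along the optical axis (not along the pixel's ray), 0 where there is no reading), "fx", "fy", "cx", "cy" (pixels), "R" (3x3) and "t" (3): a world point X has camera coordinates R X + t. Camera axes: x right, y down, z forward; pixel columns grow to the right and rows downward; lengths in m; the calibration is good to about 2 mm. A picture is of the moment at which its call begins.
A pose or a line that the arm cannot do raises robot.IKError and nothing moves.
- robot.close_job(): hands the job in; it is judged then, once.
The state is a dict: "t": time; "joint_pos": joint angles; "joint_velocities": joint speeds; "effort": joint torques, N m; "tcp_pos": TCP position; "tcp_rot": TCP orientation; "wrist_force": force on the tool from outside, world axes, zero at the start; "torque": the same for the moment, N m; "opening": opening from 0.0 (shut) to 1.0 (fully open); "gripper_force": force on a finger pad.
Only numpy, scipy, OpenCV 4.12 (cv2) and the standard library are available. Lean on these libraries where they do the work, as an engineer would, in place of code of your own. Each camera call takes 0.05 s, during which the arm holds its last target. There are 200 camera calls.

## Task

The ratchet clamp on the bench is closed on a cut rubber tube. Swing the holding pawl up until it stands well clear of the toothed wheel (its stiff hinge keeps it there), then use the crank knob to turn the wheel clockwise, seen from above, a full quarter turn to its stop so that the jaw opens; leave the pawl up and let go of everything.

Things in the scene. Friction and masses are not known exactly. Their poses are not given: they have to be found in the camera images.
- pawl_grip (a point): Centre of the dark steel roller (18 mm diameter, 22 mm long) at the free, robot-side end of the pawl, a dark lever on the left rim of the toothed wheel; 64 mm up with the pawl down. Frame tilts with the pawl: y along the roller and parallel to the hinge pin, which is 85 mm along +x and 22 mm along -z from here. The clamp may stand turned up to 40 degrees. Wheel top 36 mm, base plate top 14 mm.
- pawl (a joint): Pawl angle, rad: 0 = down, nose between the wheel's teeth, blocking it; grows as the grip is lifted in an upright arc; clear of the teeth from 0.3; 0.75 = fully up. A friction hinge: it stays where it is left; about 2 N at the grip lifts it.
- crank_knob (a point): Centre of the upright black knob (22 mm diameter, 38 mm tall, centre 66 mm up) on the steel crank (top 46 mm up) fixed to the toothed wheel (114 mm across, upright axis). Frame: x outward along the crank, z up; the wheel's axis is 80 mm along -x. The knob does not spin on the crank. It starts at the clamp's far right and comes round to the near right.
- wheel (a joint): Turn of the wheel, rad, clockwise from above: near 0 at the start, jaw closed (it cannot go below 0); 1.57 = backed off to its stop, jaw 20 mm open. About 1 N at the knob turns it; it stays where it is left. With the pawl down it turns only about 0.1.

How it is judged:
By the outcome, as a careful person would: the job done as asked, in the order asked, and still so for the second after the job is handed in, with the robot touching nothing.
It also fails if it takes over 45 s, if anything falls off the work surface, if the arm or the gripper's body presses on something with over 40 N, if the wrist force passes 120 N, or if a joint passes its speed limit or range.

## Working session

There is one attempt and no reset: what is moved stays moved. The work goes in short steps, each a Python script; the robot and the scene stay as the last script left them, time stands still between calls to the robot, and variables do not carry over. Pictures are saved under pics/ and viewed, at most 10 in all, crops included, and the job is handed in when it is done.

```bash
mkdir -p pics
python3 - <<'E'
from plant import robot
import cv2,numpy as np,pickle
d={}
for n in("top","side"):
    f=robot.grab_frame(n);d[n]=f
    cv2.imwrite(f"pics/{n}0.png",f["image"][:,:,::-1])
    print(n,f["fx"],f["cx"],f["cy"],(-f["R"].T@f["t"]).round(3),f["R"].round(2).tolist())
pickle.dump(d,open("f0.pkl","wb"))
s=robot.sense();print(s["t"],s["tcp_pos"],s["tcp_rot"],s["opening"],robot.nose_length)
E
```

```text
top 430.6501366321617 278.8993806696938 212.70397005347465 [0.511 0.087 0.933] [[0.02, -1.0, -0.04], [-1.0, -0.02, -0.04], [0.04, 0.04, -1.0]]
side 515.7888039092312 276.89904026004183 216.7446796405596 [ 0.33  -0.541  0.589] [[0.95, -0.32, -0.01], [-0.2, -0.58, -0.79], [0.25, 0.75, -0.61]]
0.1 [0.22032243 0.63751273 0.24138998] [-3.13990309e+00  2.56303135e-05  2.80885209e+00] 1.0016096259200398 0.011
```

View pics/top0.png

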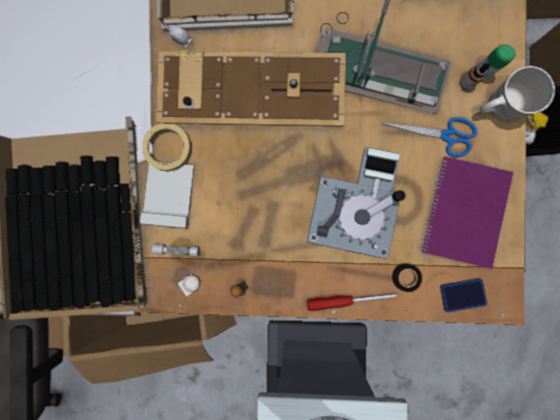

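View pics/side0.png

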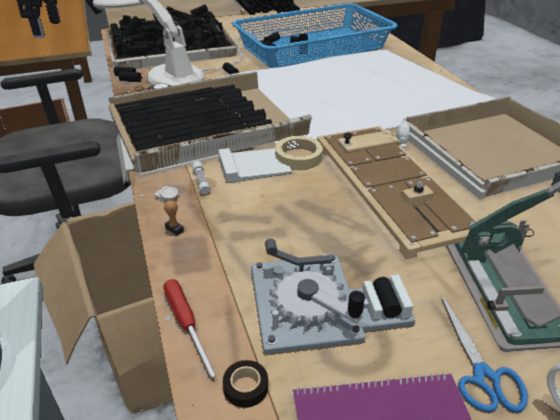

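The top view shows the clamp plate at about (352,218), wheel hub (361,216), knob (398,197) and pawl (322–340, 195–233). In the side view, the roller is at (271,247), the hub at (308,289) and the knob at (356,302). I'll zoom in and compute the points next.

```bash
cat > h.py <<'E'
import numpy as np,cv2
def ray(f,u,v):
    d=f["R"].T@np.array([(u-f["cx"])/f["fx"],(v-f["cy"])/f["fy"],1]);return -f["R"].T@f["t"],d
def onz(f,u,v,z):
    c,d=ray(f,u,v);return c+d*(z-c[2])/d[2]
def tri(f,p,g,q):
    a,d=ray(f,*p);b,e=ray(g,*q);d/=np.linalg.norm(d);e/=np.linalg.norm(e)
    s=np.linalg.lstsq(np.c_[d,-e],b-a,rcond=None)[0];P,Q=a+d*s[0],b+e*s[1]
    return (P+Q)/2,np.linalg.norm(P-Q)
E
python3 - <<'E'
import pickle,cv2,numpy as np
from h import *
d=pickle.load(open("f0.pkl","rb"));t,s=d["top"],d["side"]
a=cv2.resize(t["image"][140:270,295:415],None,fx=3.3,fy=3.3,interpolation=2)
b=cv2.resize(s["image"][230:360,240:420],None,fx=3.3,fy=3.3,interpolation=2)
b=b[:,:370] if 0 else b
im=np.zeros((600,800,3),np.uint8)
a=cv2.resize(t["image"][145:260,305:415],(330,345),interpolation=2)
b=cv2.resize(s["image"][235:350,245:395],(450,345),interpolation=2)
im=np.hstack([a,b]);cv2.imwrite("pics/z0.png",im[:,:,::-1]);
for n,p,q in(("roller",(322,233),(271,247)),("hub",(361,216),(308,289)),("knob",(398,197),(356,302))):print(n,tri(t,p,s,q))
E
```

```text
roller (array([0.50502418, 0.03203405, 0.06661071]), np.float64(0.004876504708971663))
hub (array([ 0.53896427, -0.04788199,  0.04148039]), np.float64(0.0009237311696464702))
knob (array([ 0.57916429, -0.11662154,  0.06978065]), np.float64(0.002475466883693353))
```

View pics/z0.png

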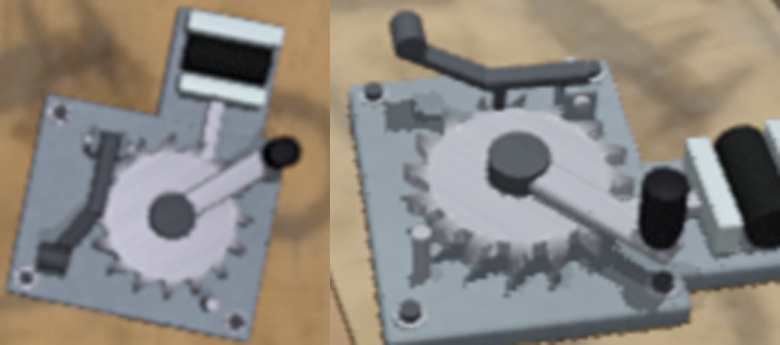

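Run:
```python
import pickle,cv2,numpy as np
from h import *
d=pickle.load(open("f0.pkl","rb"));t,s=d["top"],d["side"]
def cloud(f):
    v,u=np.mgrid[:420,:560];z=f["range_z"]
    X=np.stack([(u-f["cx"])/f["fx"]*z,(v-f["cy"])/f["fy"]*z,z],-1)
    return (X-f["t"])@f["R"]
for n,f in d.items():
    P=cloud(f)
    m=(np.hypot(P[...,0]-.505,P[...,1]-.032)<.03)&(P[...,2]>.055)&(P[...,2]<.1)
    Q=P[m];print(n,"roller",len(Q),Q.min(0).round(4),Q.max(0).round(4),[np.round(x,4) for x in cv2.minAreaRect((Q[:,:2]*1000).astype(np.float32))])
    m=(np.hypot(P[...,0]-.579,P[...,1]+.1166)<.025)&(P[...,2]>.055)
    Q=P[m];print(n,"knob",len(Q),Q.min(0).round(4),Q.max(0).round(4), np.median(Q[Q[:,2]>.082],0) if (Q[:,2]>.082).any() else 0)
    m=(np.abs(P[...,0]-.53)<.12)&(np.abs(P[...,1]+.03)<.13)&(np.abs(P[...,2]-.014)<.004)
    Q=P[m];
    q=Q[Q[:,0]<.545]  # near edge fit
    mm=np.array([ (y:=b, q[(np.abs(q[:,1]-b)<.004),0].min()) for b in np.arange(-.09,.03,.01) if (np.abs(q[:,1]-b)<.004).any()])
    print(n,"near edge",mm.round(3).tolist(),"dx/dy",np.polyfit(mm[:,0],mm[:,1],1)[0])
E=[onz(t,*p,.014) for p in((305+11/3,145+291/3),(305+48/3,145+96/3),(305+248/3,145+339/3))]
print(np.round(E,4),np.arctan2(*(E[1]-E[0])[[1,0]]),np.arctan2(*(E[0]-E[2])[[0,1]]))
print("roller top", onz(t,322.7,231,.068),"side",onz(s,270.7,246.5,.064),"tri",tri(t,(322.7,231),s,(270.7,246.5)))
print("knob",onz(t,399.3,196,.080),onz(s,355.7,304.3,.066))
for p in((90,140),(125,143),(108,140)):print("lug",onz(t,305+p[0]/3,145+p[1]/3,.045))
```

```text
top roller 151 [0.4988 0.0123 0.0554] [0.5313 0.0448 0.0783] [array([515.8683,  29.6002]), array([23.0185, 37.2755]), np.float64(64.4419)]
top knob 125 [ 0.5704 -0.1255  0.0551] [ 0.5911 -0.1053  0.0875] [ 0.58085265 -0.11491327  0.08338955]
top near edge [[-0.09, 0.455], [-0.08, 0.457], [-0.07, 0.458], [-0.06, 0.46], [-0.05, 0.462], [-0.04, 0.464], [-0.03, 0.468], [-0.02, 0.468], [-0.01, 0.469], [-0.0, 0.471], [0.01, 0.473], [0.02, 0.475]] dx/dy 0.18430093091408525
side roller 265 [0.4961 0.0093 0.055 ] [0.5303 0.0456 0.078 ] [array([514.5236,  29.0607]), array([26.6701, 39.4163]), np.float64(63.2593)]
side knob 361 [ 0.5686 -0.1278  0.0551] [ 0.5894 -0.1045  0.085 ] [ 0.57953235 -0.11677416  0.08305728]
side near edge [[-0.09, 0.453], [-0.08, 0.455], [-0.07, 0.457], [-0.06, 0.458], [-0.05, 0.46], [-0.04, 0.462], [-0.03, 0.464], [-0.02, 0.465], [-0.01, 0.467], [-0.0, 0.47], [0.01, 0.471], [0.02, 0.473]] dx/dy 0.1809075801913719
[[ 0.4824  0.0573  0.014 ]
 [ 0.6215  0.0341  0.014 ]
 [ 0.4531 -0.1096  0.014 ]] -0.16500982866151034 0.17393199119844555
roller top [0.50673166 0.03151576 0.068     ] side [0.5081763  0.03548568 0.064     ] tri (array([0.50682695, 0.03146677, 0.06768387]), np.float64(0.00020168009380491046))
knob [ 0.57923271 -0.11623158  0.08      ] [ 0.5800286  -0.11750662  0.066     ]
lug [0.58809738 0.00653466 0.045     ]
lug [ 0.58655535 -0.01737749  0.045     ]
lug [ 0.58836376 -0.00574874  0.045     ]
```

Run:
```python
import pickle,cv2,numpy as np
from h import *
d=pickle.load(open("f0.pkl","rb"));t,s=d["top"],d["side"]
for n,f in d.items():
    v,u=np.mgrid[:420,:560];z=f["range_z"]
    P=(np.stack([(u-f["cx"])/f["fx"]*z,(v-f["cy"])/f["fy"]*z,z],-1)-f["t"])@f["R"]
    for h in(.064,.067,.069):
        Q=P[(np.hypot(P[...,0]-.507,P[...,1]-.032)<.03)&(P[...,2]>h)&(P[...,2]<.1)]
        r=cv2.minAreaRect((Q[:,:2]*1000).astype(np.float32));w,V=np.linalg.eigh(np.cov(Q[:,:2].T));a=V[:,1]*np.sign(V[1,1])
        print(n,h,len(Q),Q.mean(0).round(4),np.round(r[0],1),np.round(r[1],1),r[2],"PCA yaw of x",np.arctan2(-a[0],a[1]),np.sqrt(w)*1e3)
im=np.hstack([cv2.resize(t["image"][175:245,310:360],(400,560),interpolation=4),cv2.resize(s["image"][235:285,262:318],(400,357),interpolation=4) if 0 else cv2.resize(s["image"][232:302,264:314],(400,560),interpolation=4)])
cv2.imwrite("pics/z1.png",im[:,:,::-1])
```

```text
top 0.064 100 [0.5086 0.0332 0.073 ] [508.5  32.9] [21.9 17.8] 78.95298767089844 PCA yaw of x -0.23264722726176743 [5.13307167 6.39661657]
top 0.067 96 [0.5086 0.033  0.0734] [508.7  32.9] [21.9 17.4] 78.95298767089844 PCA yaw of x -0.14388839883463525 [4.98393261 6.34254895]
top 0.069 89 [0.5084 0.0328 0.0738] [508.7  33. ] [21.8 16.4] 77.38213348388672 PCA yaw of x -0.1695845215235872 [4.67857723 6.38695688]
side 0.064 156 [0.5052 0.0297 0.0721] [506.2  32.9] [25.9 17.3] 78.2754898071289 PCA yaw of x -0.07938301643421546 [4.7984882  7.06072559]
side 0.067 138 [0.5053 0.0305 0.073 ] [506.2  32.9] [25.9 17.3] 78.2754898071289 PCA yaw of x -0.10473485147127712 [4.71251134 7.07664929]
side 0.069 120 [0.5058 0.0307 0.0737] [506.2  32.6] [25.8 16.2] 81.75874328613281 PCA yaw of x -0.11781798450314533 [4.36678131 6.99439249]
```

View pics/z1.png

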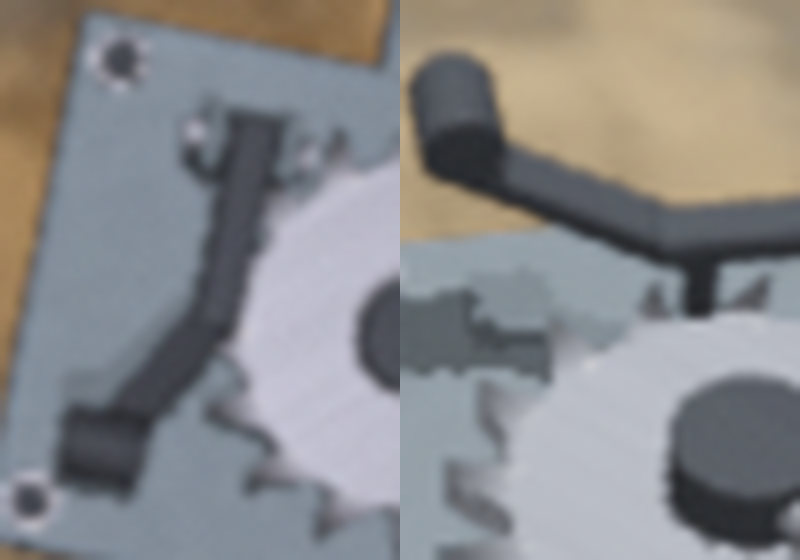

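Roller: (62–150, 410–490) in the left crop, with its axis parallel to the plate edge, so the yaw is about -0.175. The lever leaves it on the far right, so I'll grip the roller's ends slightly towards the robot. Next is lifting the pawl.

```bash
cat >> h.py <<'E'
YAW=-.175;EX=np.array([np.cos(YAW),np.sin(YAW),0]);G0=np.array([.507,.0322,.0645])
def grip_at(a):  # roller centre at pawl angle a
    p=np.arctan2(22,85)+a;r=np.hypot(.085,.022)
    return G0+EX*(.085-r*np.cos(p))+np.array([0,0,r*np.sin(p)-.022])
OFF=-.004*EX+np.array([0,0,-.008])
E
python3 - <<'E'
from plant import robot
import pickle,cv2,numpy as np
from h import *
f=pickle.load(open("f0.pkl","rb"))["side"]
v,u=np.mgrid[:420,:560];z=f["range_z"]
P=(np.stack([(u-f["cx"])/f["fx"]*z,(v-f["cy"])/f["fy"]*z,z],-1)-f["t"])@f["R"]
Q=P[(np.hypot(P[...,0]-.64,P[...,1]+.075)<.04)];print("jaw height",Q[:,2].max(),Q[Q[:,2]>.03].min(0))
o=[np.pi,0,np.pi+YAW]
def st(n):
    s=robot.sense();print(n,round(s["t"],2),s["tcp_pos"].round(4),s["wrist_force"].round(1),round(s["opening"],3),s["gripper_force"])
p=grip_at(0)+OFF
robot.goto(p+[0,0,.09],o);robot.grip(.55,25)
print(robot.move_straight(p,vel=.08,contact_N=8));st("down")
robot.grip(0,25);st("gripped")
E
```

```text
jaw height 0.043097447194336634 [ 0.61526914 -0.11496144  0.0300638 ]
False
down 4.24 [0.5035 0.0329 0.057 ] [ 0.9  0.7 -0.1] 0.552 0.0
gripped 4.58 [0.5033 0.0331 0.0568] [-0.1  0.8  1.5] 0.255 28.228698237055344
```

Run:
```python
from plant import robot
import cv2
from h import *
def st(n):
    s=robot.sense();print(n,round(s["t"],2),s["tcp_pos"].round(4),s["wrist_force"].round(1),round(s["opening"],3),round(s["gripper_force"],1))
for a in(.1,.2,.3,.4,.5,.6,.66):
    robot.move_straight(grip_at(a)+OFF,vel=.05);st(a)
robot.grip(.6);st("open");p=robot.sense()["tcp_pos"]
robot.move_straight(p+[0,0,.1],vel=.12);st("up")
o=[np.pi,0,2.11];print(robot.inverse_kinematics([.58,-.117,.064],o),robot.inverse_kinematics([.47,-.09,.064],[np.pi,0,.54]))
robot.goto([.58,-.117,.17],o)
s=robot.grab_frame("side");t=robot.grab_frame("top")
cv2.imwrite("pics/l.png",np.hstack([cv2.resize(s["image"][200:360,230:390],(400,400)),cv2.resize(t["image"][130:260,290:420],(400,400))])[:,:,::-1])
v,u=np.mgrid[:420,:560];z=s["range_z"]
P=(np.stack([(u-s["cx"])/s["fx"]*z,(v-s["cy"])/s["fy"]*z,z],-1)-s["t"])@s["R"]
m=(np.hypot(P[...,0]-.535,P[...,1]-.028)<.04)&(P[...,2]>.09)&(P[...,2]<.14)
print("roller",P[m].max(0) if m.any() else None,grip_at(.66))
```

```text
0.1 4.9 [0.5057 0.0326 0.065 ] [ 1.   0.8 -1.8] 0.257 27.9
0.2 5.22 [0.5086 0.0321 0.0731] [-0.1  1.1 -2.1] 0.254 28.3
0.3 5.55 [0.512  0.0314 0.0806] [-3.2  3.5 -1.4] 0.25 29.1
0.4 5.88 [0.5162 0.0306 0.0878] [-7.4  3.5  0.1] 0.252 29.4
0.5 6.2 [0.521  0.0296 0.0945] [-8.6  4.   2.8] 0.25 29.8
0.6 6.53 [0.5262 0.0287 0.1006] [-11.8   2.9   5.6] 0.255 29.9
0.66 6.78 [0.5297 0.0281 0.1041] [-12.    3.1   8.9] 0.253 30.0
open 7.17 [0.5351 0.027  0.1045] [ 0.4 -0.   0.6] 0.599 0.0
up 8.17 [0.5345 0.027  0.2038] [-0.4 -0.6 -0.2] 0.603 0.0
[-0.21369567  0.58065676  0.46374042  1.9099987  -0.37399648  0.73641619
  1.00453014] [-0.49106976  0.50618239  0.75923649  2.18120982 -0.57494646  0.66079831
 -0.35623682]
roller [0.55029209 0.03813274 0.12334103] [0.53786057 0.02674358 0.11199476]
```

View pics/l.png

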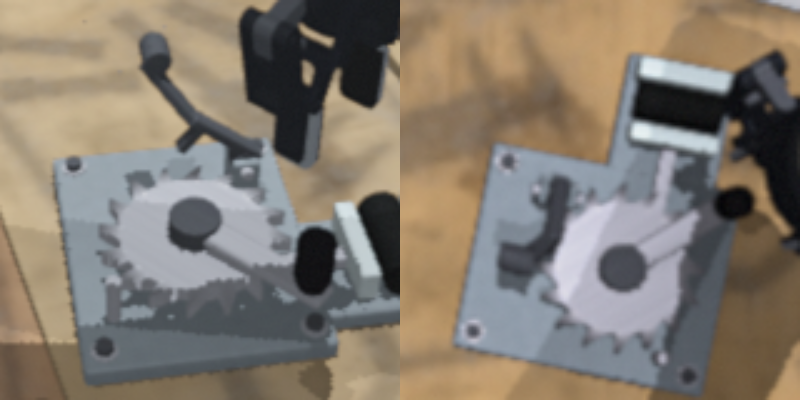

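The pawl now stands up at about 0.66 rad: roller at (155,48) and nose clear in the left half, wheel not turned. Now the knob.

Run:
```python
from plant import robot
import cv2
from h import *
def st(n):
    s=robot.sense();print(n,round(s["t"],2),s["tcp_pos"].round(4),s["wrist_force"].round(1),round(s["opening"],3),round(s["gripper_force"],1));return s
K=np.array([.5797,-.1167]);C=np.array([.539,-.0479]);th=np.arctan2(*(K-C)[::-1]);C=K-.08*np.array([np.cos(th),np.sin(th)]);print(th,C)
pose=lambda a:(np.r_[C+.08*np.array([np.cos(th-a),np.sin(th-a)]),.064],[np.pi,0,np.pi+th-a])
p,o=pose(0)
robot.grip(.5,25)
robot.move_straight(p+[0,0,.08],attitude=o)
if robot.move_straight(p,vel=.06,contact_N=8): st("HIT");raise SystemExit
st("down");robot.grip(0,25);st("grip")
for a in np.arange(.12,1.69,.12):
    p,o=pose(a);hit=robot.move_straight(p,vel=.06,attitude=o,contact_N=15)
    s=st(round(a,2));d=s["tcp_pos"][:2]-C;print("  ang",th-np.arctan2(d[1],d[0]),hit)
    if hit:break
```

```text
-1.0365985870476833 [ 0.53896794 -0.04784581]
down 10.99 [ 0.58   -0.1168  0.0644] [-0.5 -0.5 -0. ] 0.497 0.0
grip 11.3 [ 0.58   -0.1167  0.0644] [-0.1  0.5  1.3] 0.247 25.3
0.12 11.61 [ 0.5717 -0.1212  0.0644] [ 0.2 -0.1  3.8] 0.245 25.5
  ang 0.11469645728313993 False
0.24 11.92 [ 0.5628 -0.1247  0.0644] [0.  0.4 4. ] 0.245 25.6
  ang 0.23308205152832628 False
0.36 12.22 [ 0.5535 -0.1271  0.0644] [ 0.  -0.7  4.5] 0.244 25.7
  ang 0.3524281361724224 False
0.48 12.53 [ 0.544  -0.1283  0.0644] [ 0.2 -2.   5. ] 0.251 25.7
  ang 0.4714980646018243 False
0.6 12.84 [ 0.5344 -0.1284  0.0644] [-0.2 -2.2  4.6] 0.252 25.7
  ang 0.5906585992508064 False
0.72 13.15 [ 0.5249 -0.1274  0.0644] [ 1.  -2.9  5.1] 0.247 25.7
  ang 0.7096662882229301 False
0.84 13.46 [ 0.5155 -0.1251  0.0644] [ 0.4 -3.3  4.9] 0.25 25.8
  ang 0.8283910132315175 False
0.96 13.77 [ 0.5065 -0.1218  0.0644] [ 0.6 -3.9  5.7] 0.247 25.8
  ang 0.947496908294015 False
1.08 14.07 [ 0.498  -0.1174  0.0644] [-0.7 -4.2  4.9] 0.249 25.8
  ang 1.0662971741433218 False
1.2 14.38 [ 0.4901 -0.112   0.0644] [-0.3 -4.6  6. ] 0.248 25.8
  ang 1.1851347413994702 False
1.32 14.69 [ 0.4829 -0.1057  0.0644] [-0.5 -4.4  6.4] 0.244 25.8
  ang 1.3035103719800214 False
1.44 15.0 [ 0.4765 -0.0985  0.0644] [-1.1 -3.3  6.6] 0.251 25.9
  ang 1.4228698328121199 False
1.56 15.22 [ 0.4738 -0.0943  0.0645] [ 2.6 -2.6 -2.4] 0.25 26.5
  ang 1.4859854389882632 True
```

Run:
```python
from plant import robot
from h import *
th=-1.0366;C=np.array([.53897,-.04785])
pose=lambda a:(np.r_[C+.08*np.array([np.cos(th-a),np.sin(th-a)]),.064],[np.pi,0,np.pi+th-a])
for a in (1.51,1.54,1.57,1.60,1.63):
    p,o=pose(a);hit=robot.move_straight(p,vel=.03,attitude=o,contact_N=25)
    s=robot.sense();d=s["tcp_pos"][:2]-C;print(a,s["tcp_pos"].round(4),s["wrist_force"].round(1),s["torque"].round(2),s["opening"],"ang",th-np.arctan2(d[1],d[0]),hit)
    if hit or np.linalg.norm(s["wrist_force"])>30:break
t=robot.grab_frame("top");s=robot.grab_frame("side")
import cv2
cv2.imwrite("pics/k.png",np.hstack([cv2.resize(s["image"][200:360,230:390],(400,400)),cv2.resize(t["image"][130:260,290:420],(400,400))])[:,:,::-1])
```

```text
1.51 [ 0.4736 -0.0945  0.0643] [ 0.6 -4.   4.8] [-1.06 -0.26 -0.32] 0.24729884414021114 ang 1.4851292417855744 False
1.54 [ 0.4735 -0.0942  0.0644] [  5.9 -10.7  -3. ] [-1.99 -0.96  0.05] 0.24979416866666693 ang 1.4886502246719564 False
1.57 [ 0.4738 -0.0939  0.0646] [  8.7 -14.8 -10. ] [-2.71 -1.65  0.2 ] 0.25100289644052953 ang 1.4893696149734703 False
1.6 [ 0.4741 -0.0937  0.0647] [ 14.2 -21.  -18.5] [-3.55 -2.49  0.11] 0.2457627895812159 ang 1.4897231012666117 False
```

View pics/k.png

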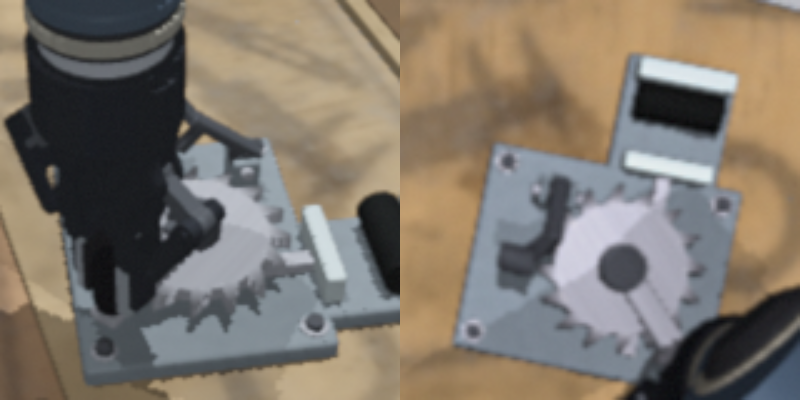

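The side half shows the knob held at the near right. In the top half the jaw has moved about 30 px (≈20 mm) away from the tube, so this is the stop. I'll ease the load, release and retreat upwards, then check.

Run:
```python
from plant import robot
from h import *
import cv2
th=-1.0366;C=np.array([.53897,-.04785])
a=1.535;p=np.r_[C+.08*np.array([np.cos(th-a),np.sin(th-a)]),.064]
robot.move_straight(p,vel=.03,attitude=[np.pi,0,np.pi+th-a])
print(robot.sense()["wrist_force"].round(1))
robot.grip(.5);p=robot.sense()["tcp_pos"]
robot.move_straight(p+[0,0,.12],vel=.1)
robot.goto([.40,-.35,.25],[np.pi,0,np.pi+th-a])
t=robot.grab_frame("top");s=robot.grab_frame("side")
for n,f in(("top",t),("side",s)):
    v,u=np.mgrid[:420,:560];z=f["range_z"]
    P=(np.stack([(u-f["cx"])/f["fx"]*z,(v-f["cy"])/f["fy"]*z,z],-1)-f["t"])@f["R"]
    Q=P[(np.hypot(P[...,0]-.473,P[...,1]+.094)<.03)&(P[...,2]>.07)&(P[...,2]<.1)]
    k=cv2.minAreaRect((Q[:,:2]*1000).astype(np.float32))[0];d=np.array(k)/1000-C
    R=P[(np.hypot(P[...,0]-.535,P[...,1]-.028)<.04)&(P[...,2]>.09)&(P[...,2]<.14)]
    print(n,"knob",k,"turn",th-np.arctan2(d[1],d[0]),"roller top",R[:,2].max() if len(R) else None)
print(robot.sense()["t"])
cv2.imwrite("pics/e.png",np.hstack([cv2.resize(s["image"][200:360,230:390],(400,400)),cv2.resize(t["image"][130:260,290:420],(400,400))])[:,:,::-1])
```

```text
[ 4.9 -9.3 -2.4]
top knob (472.8675537109375, -93.20162963867188) turn 1.503669539823549 roller top 0.12359232543584046
side knob (0.0, 0.0) turn -4.089644359965778 roller top None
19.5
```

View pics/e.png

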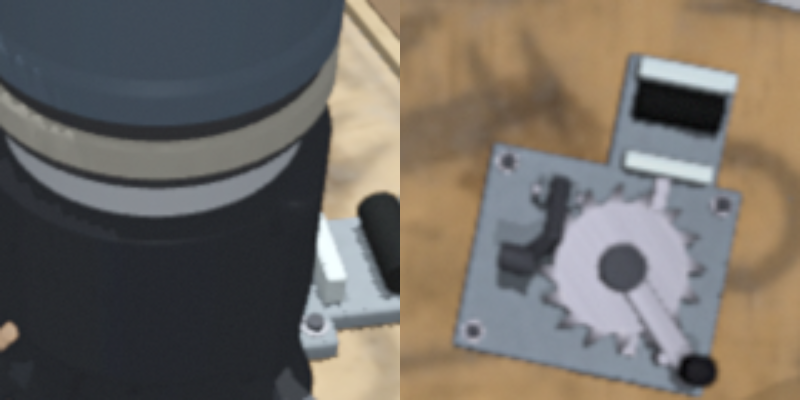

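The top half shows the wheel at its stop, with the crank at -135° in the clamp frame. The jaw is open, the pawl is still up and the gripper is away.

```bash
python3 -c "
from plant import robot
print(robot.close_job())"
```

```text
the job is handed in; nothing more can be done
None
```

The job is handed in: the pawl stands up at about 0.66 rad, and the wheel is turned clockwise until it stopped (about 1.5 rad measured from where it started), with the jaw open about 20 mm and the gripper clear of everything at 19.5 s.

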